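# Photograph bone sections at two stage angles

## Task

Photograph the bone sections: lay every section that stands on the bench on its side in a cradle of its own on the rotary stage, with the stage's scale reading 30 degrees against the index line, and press the shutter button right down. Then, with all of them still lying in their cradles, turn the stage to 75 degrees and press the shutter right down again. Last, turn the stage back to zero and leave it so, with the sections in their cradles; take no photograph at any other angle, and do not disturb the jar or the small bin.

Things in the scene. Friction and masses are not known exactly. Their poses are not given: they have to be found in the camera images.
- stage: Rotary stage: fixed black round base, 260 mm across, 30 mm high, carrying a turning aluminium disc 218 mm across (disc top 36 mm above the bench). Origin: centre of the base's underside, on the turning axis. A white index line is painted on the base's rim on the side of its -x axis, 120 mm from the axis; its yaw varies.
- turntable (a joint): Scale reading in rad: the angle by which the pin has gone anticlockwise (seen from above) past the index line; at 0 the zero mark (longest and broadest) and the pin stand at the index. 30 degrees is 0.524, 75 is 1.309; travel -1.6 to 2.2; starts -0.9 to 0.1. Black marks every 5 degrees, longer every 15. The disc turns stiffly (0.12 N m) and stays where it is left.
- pin (a point): Crank pin by which the disc is turned: upright steel pin, 14 mm across, standing 43 mm above the disc, fixed on the disc 76 mm from the turning axis, on the zero mark's radius. This point is on the pin's axis, 24 mm above the disc. Axes turn with the disc: -x points outwards through the pin.
- cradle1 (a point): Grey V cradle 1 of 3, fixed on the disc, at the -y side of the disc's axis: 90 degree V groove 44 mm long, about 32 mm wide, top edge 26 mm above the disc. The groove runs along this point's x axis (z up; axes turn with the disc); grooves are parallel, 66 mm apart along y. This point is where the centre of a seated section lies, 36 mm above the disc.
- cradle2 (a point): Grey V cradle 2 of 3, fixed on the disc, at the middle, over the turning axis, its groove in line with the crank pin: 90 degree V groove 44 mm long, about 32 mm wide, top edge 26 mm above the disc. The groove runs along this point's x axis (z up; axes turn with the disc); grooves are parallel, 66 mm apart along y. This point is where the centre of a seated section lies, 36 mm above the disc.
- cradle3 (a point): Grey V cradle 3 of 3, fixed on the disc, at the +y side: 90 degree V groove 44 mm long, about 32 mm wide, top edge 26 mm above the disc. The groove runs along this point's x axis (z up; axes turn with the disc); grooves are parallel, 66 mm apart along y. This point is where the centre of a seated section lies, 36 mm above the disc.
- bone1_mid (a point): Bone section: ivory tube of bone, 60 mm long, 36 mm thick across eight slight flats (one faces its +x axis, others every 45 degrees), ends hollowed; 50 to 100 g. Starts upright on the bench. This point is its centre; z runs along the tube. All are alike but for thin dark saw cuts; any may go in any cradle, either end first. One of the three may be absent.
- bone2_mid (a point): Bone section: ivory tube of bone, 60 mm long, 36 mm thick across eight slight flats (one faces its +x axis, others every 45 degrees), ends hollowed; 50 to 100 g. Starts upright on the bench. This point is its centre; z runs along the tube. All are alike but for thin dark saw cuts; any may go in any cradle, either end first. One of the three may be absent.
- bone3_mid (a point): Bone section: ivory tube of bone, 60 mm long, 36 mm thick across eight slight flats (one faces its +x axis, others every 45 degrees), ends hollowed; 50 to 100 g. Starts upright on the bench. This point is its centre; z runs along the tube. All are alike but for thin dark saw cuts; any may go in any cradle, either end first. One of the three may be absent.
- shutter_top (a point): Centre of the top of the shutter button: a steel button 28 mm across on a fixed grey release box (75 x 60 mm, 30 mm high); the top stands 52 mm above the bench when up and goes down 6 mm. Its spring needs about 5 N to go fully down.
- shutter (a joint): Travel of the shutter button in m: 0 up, 0.006 fully down; it takes the photograph at 4 mm. Springs back.
- jar: Bystander: amber glass jar with white cap, 56 mm across, 75 mm high. Origin at the centre of its underside.
- small_bin: Bystander: open yellow bin, 110 x 150 mm, 60 mm high. Origin at the centre of its underside.
Mind the look-alikes: they are no part of the job. What is shaped like the part that bears bone2_mid but purple is not meant.

How it is judged:
By the outcome, as a careful person would: the job done as asked, in the order asked, and still so for the second after the job is handed in, with the robot touching nothing.
Of bone1, bone2, bone3 only 2 to 3 are there at a start; the rules pass over those that are not, and their reading is None.
At some moment in a run one of bone1, bone2, bone3 may be knocked a few centimetres aside while the robot is not near it.
Once in a run the grip may slacken for a moment while it holds something.
It also fails if it takes over 210 s, if anything falls off the work surface, if the arm or the gripper's body presses on something with over 40 N, if the wrist force passes 120 N, or if a joint passes its speed limit or range.

## Robot

A 6-joint arm with a two-finger parallel gripper is mounted at the origin on the work surface. World frame = base frame: x ahead of the robot, y to its left, z up, the work surface at z = 0. Lengths are in m, angles in rad, forces in N, time in s.
With the tool pointing down it reaches from about 0.3 to 0.875 m from the base axis. Payload 6.4 kg.
Tool frame: the origin (TCP) lies at the very end of the fingers, on their centre line; the grasp point (between the pads) lies 19 mm behind it; z points along the fingers, y is the line along which they close (so a half turn about z gives the same grasp; the last joint's range is limited). The gripper opens to 85 mm and grips with 20 to 120 N. Pads are 22 mm wide; open, the fingers measure 114 mm over their backs; the gripper's body (76 mm by 85 mm) begins 54 mm behind the grasp point. The pads swing forward as they close: fully open they stand 13 mm farther back than shut.
Start: joints at [1.126, 0.181, 1.607, -0, 1.354, -0.206], TCP at [0.136, 0.559, 0.231] pointing down, gripper open.
Joint ranges: [-2.99, 2.99], [-0.89, 2.07], [0.3, 2.58], [-1.14, 4.28], [0, 2.63], [-3.12, 3.12]. Speed limits (rad/s): [2.57, 2.57, 3.01, 3.14, 3.14, 3.14].

## Interface

Orientations are given as a unit quaternion [w, x, y, z].
In Python, from bench import telemetry, camera, ctrl, spotter gives the robot as it stands.
- The arm moves only by the tool send_rows, never from a script. Its argument "series" is a list of rows, each a list of 3 entries, a list of its own where there are three numbers: the turn, a rotation vector about the world's x, y, z in degrees, then the shift along the world's x, y, z in mm, then the closure, from -1 (fully open) to 1 (shut), so that 0 is half open. In form: [[[rx, ry, rz], [dx, dy, dz], gripper], ...]. A call has 1 to 10 rows; each row is the pose to reach, as a shift and turn from the pose commanded when the call began; what a row does not reach only later rows make up. A row lasts 1/8 s, in which the tool goes at most 62.5 mm and 10.7 degrees, less where a joint would pass 70% of its speed; a pose out of reach is approached as far as the arm can. A call with a gripper value outside its range is refused whole. The fingers move at their own pace and stop on an object; the grip force is fixed at half the most. Time passes only in rows, so rows that repeat a pose let the fingers close. It gives the time, the measured TCP pose, the force, the opening and the grip force at its end, in the units of the state.
- telemetry.get_obs(): the state, without advancing time (a new reading comes with each control period).
- camera(name): name is "scene" or "top" or "wrist"; returns a dict with "pixels" (400x640x3 uint8, red, green, blue), "camera_matrix" (3x3 intrinsics, pixels), "xyz" and "orientation" of the camera in the world. Camera axes: x right, y up, looking along -z (the intrinsics and any distortion apply to the point x, -y, -z); pixel columns grow to the right and rows downward; lengths in m; the calibration is good to about 2 mm. A picture is of the moment at which its call begins. There is no depth.
- ctrl.hand_in(): hands the job in; it is judged then, once.
Trained networks look in the newest picture that a camera, given by its name, has taken for a name from the list of things; names that differ only in an ending like _2 or _b are one class to them, and where a whole thing is asked for, a point or a joint stands for the part that bears it (a point fixed in the world has none). Each returns a list of dicts, best first, with "conf" (0 to 1); they miss things now and then, are a little off and sometimes report something else, mostly with a low value. They report only what shows in the picture. A call takes as long as a camera call. They do not tell look-alikes from the thing itself.
- spotter.boxes_of(thing, camera): "xyz" ([x, y, z] in m, in world coordinates, good to about 4 mm: the middle of the surface that is visible of it).
- spotter.landmark_of(thing, camera): "xyz" ([x, y, z] in m, in world coordinates, good to about 4 mm: a listed point, or the origin of a listed thing).
The state is a dict: "time_s": time; "q": joint angles; "dq": joint speeds; "joint_efforts": joint torques, N m; "eef_pos": TCP position; "eef_rot": TCP orientation; "wrist_force": force on the tool from outside, world axes, zero at the start; "torque": the same for the moment, N m; "opening": opening from 0.0 (shut) to 1.0 (fully open); "grasp_force": force on a finger pad.
Only numpy, scipy, OpenCV 4.12 (cv2) and the standard library are available. Lean on these libraries where they do the work, as an engineer would, in place of code of your own. Each camera call takes 0.05 s, during which the arm holds its last target. There are 200 camera calls.

## Working session

There is one attempt and no reset: what is moved stays moved. The work goes in short steps, Python scripts to look and compute and a tool call to move; the robot and the scene stay as the last step left them, time stands still between calls to the robot, and variables do not carry over. Pictures are saved under pics/ and viewed, at most 15 in all, crops included, and the job is handed in when it is done.

Besides the shell and the picture viewer there is one more tool, called after ">>>" as name(argument=value, ...), one argument or row to a line, values as JSON. send_rows: Moves the arm, as the interface text tells. Its arguments: {"type":"object","properties":{"series":{"type":"array","items":{"type":"array"}}},"required":["series"]}

```bash
mkdir -p pics; ls
cat > h.py <<'E'
import numpy as np, cv2
from bench import telemetry, camera, ctrl, spotter
from scipy.spatial.transform import Rotation as R
def save(c,n,crop=None,s=1):
    p=c["pixels"][:,:,::-1]
    if crop: p=p[crop[1]:crop[3],crop[0]:crop[2]]
    if s!=1: p=cv2.resize(p,None,fx=s,fy=s,interpolation=cv2.INTER_CUBIC)
    cv2.imwrite("pics/"+n,p)
def rot(c):
    q=c["orientation"]; q=np.array(q)
    return R.from_quat(np.r_[q[1:],q[0]]).as_matrix() if q.size==4 else q
def proj(c,P):
    v=rot(c).T@(np.array(P)-c["xyz"]); v=np.array([v[0],-v[1],-v[2]])
    u=np.array(c["camera_matrix"])@v; return u[:2]/u[2]
def ray(c,u,v,z):
    d=np.linalg.inv(c["camera_matrix"])@[u,v,1]; d=rot(c)@[d[0],-d[1],-d[2]]
    o=np.array(c["xyz"]); return o+d*(z-o[2])/d[2]
E
python3 - <<'E'
from h import *
np.set_printoptions(precision=3,suppress=True)
o=telemetry.get_obs();print({k:np.round(v,3) for k,v in o.items()})
for n in ["top","scene"]:
    c=camera(n);save(c,n+"0.png");print(n,c["xyz"],c["orientation"],[k for k in c])
    for t in ["stage","pin","cradle1","cradle2","cradle3","bone1_mid","bone2_mid","bone3_mid","shutter_top","jar","small_bin"]:
        r=spotter.landmark_of(t,n);print(t,[(round(d["conf"],2),np.round(d["xyz"],3),proj(c,d["xyz"]).astype(int)) for d in r[:5]])
E
```

```text
pics
{'time_s': np.float64(0.0), 'q': array([ 1.126,  0.182,  1.608,  0.   ,  1.354, -0.206]), 'dq': array([-0.   , -0.   ,  0.001, -0.002,  0.002, -0.001]), 'joint_efforts': array([  0.001, -44.488, -35.134,  -0.   ,   0.009,  -0.   ]), 'eef_pos': array([0.136, 0.558, 0.23 ]), 'eef_rot': array([-0.   ,  0.119,  0.993, -0.001]), 'wrist_force': array([ 0.323,  0.46 , -0.108]), 'torque': array([-0.006,  0.003,  0.019]), 'grasp_force': np.float64(0.0), 'opening': np.float64(0.999)}
top [0.326 0.049 1.218] [-0.703 -0.075  0.076  0.703] ['pixels', 'camera_matrix', 'xyz', 'orientation']
stage [(0.75, array([ 0.6  , -0.092,  0.003]), array([378, 187])), (0.53, array([ 0.558, -0.147,  0.073]), array([402, 196]))]
pin [(0.74, array([ 0.537, -0.052,  0.06 ]), array([366, 205]))]
cradle1 [(0.83, array([ 0.601, -0.093,  0.073]), array([382, 181])), (0.77, array([ 0.564, -0.149,  0.07 ]), array([403, 194])), (0.59, array([ 0.634, -0.04 ,  0.073]), array([362, 169]))]
cradle2 [(0.83, array([ 0.601, -0.093,  0.073]), array([382, 181])), (0.77, array([ 0.564, -0.149,  0.07 ]), array([403, 194])), (0
[... 1404 characters left out ...]
array([ 0.563, -0.153,  0.072]), array([280, 164])), (0.86, array([ 0.633, -0.041,  0.075]), array([291, 199])), (0.8, array([ 0.595, -0.094,  0.071]), array([287, 181]))]
bone1_mid []
bone2_mid [(0.88, array([0.484, 0.351, 0.03 ]), array([449, 258])), (0.58, array([0.519, 0.426, 0.029]), array([468, 287])), (0.55, array([0.467, 0.273, 0.028]), array([426, 237]))]
bone3_mid [(0.86, array([0.564, 0.235, 0.025]), array([390, 253]))]
shutter_top [(0.42, array([ 0.425, -0.336,  0.053]), array([271, 114]))]
jar [(0.82, array([ 0.784,  0.183, -0.002]), array([315, 306]))]
small_bin [(0.91, array([ 0.699, -0.35 , -0.003]), array([203, 174])), (0.38, array([0.565, 0.233, 0.025]), array([390, 253]))]
```

View pics/top0.png

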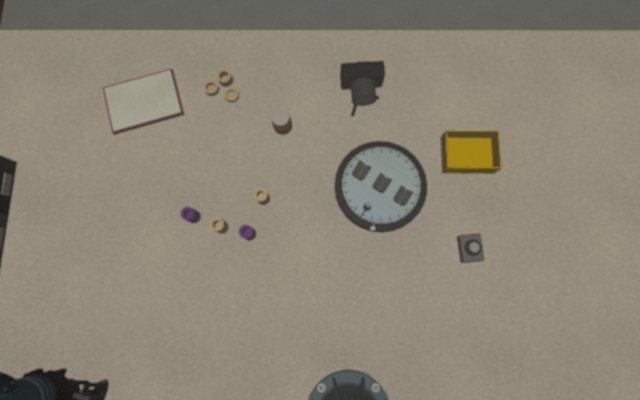

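View pics/scene0.png

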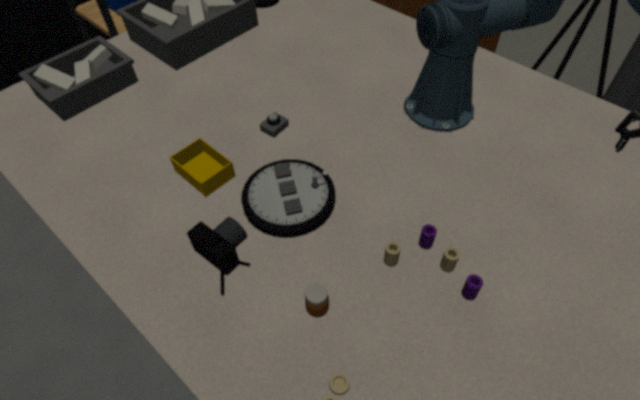

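Run:
```python
from h import *
np.set_printoptions(precision=4,suppress=True)
c=camera("top")
a=cv2.resize(c["pixels"][60:245,165:295,::-1],None,fx=3,fy=3,interpolation=cv2.INTER_CUBIC)
b=cv2.resize(c["pixels"][135:240,328:433,::-1],None,fx=3.8,fy=3.8,interpolation=cv2.INTER_CUBIC)
H=max(a.shape[0],b.shape[0]);z=np.zeros((H,a.shape[1]+b.shape[1],3),np.uint8);z[:a.shape[0],:a.shape[1]]=a;z[:b.shape[0],a.shape[1]:]=b
cv2.imwrite("pics/crop1.png",z);print(z.shape)
print("rings",[ray(c,*p,0.01) for p in [(225,78),(211,89),(232,96)]])
print("bone tops",[ray(c,*p,0.06) for p in [(262,194),(219,224)]])
print("index",ray(c,374,228,.03),"ctr",ray(c,381,186,.03))
w=camera("wrist");print(w["xyz"],w["orientation"],w["camera_matrix"])
```

```text
(555, 789, 3)
rings [array([0.9323, 0.3595, 0.01  ]), array([0.8969, 0.3993, 0.01  ]), array([0.8746, 0.3359, 0.01  ])]
bone tops [array([0.568 , 0.2299, 0.06  ]), array([0.4866, 0.3416, 0.06  ])]
index [ 0.4796 -0.0734  0.03  ] ctr [ 0.5969 -0.0954  0.03  ]
[0.0647 0.576  0.374 ] [ 0.7777 -0.115  -0.0903  0.6114] [[324.4552   0.     315.0413]
 [  0.     324.4552 203.9101]
 [  0.       0.       1.    ]]
```

View pics/crop1.png

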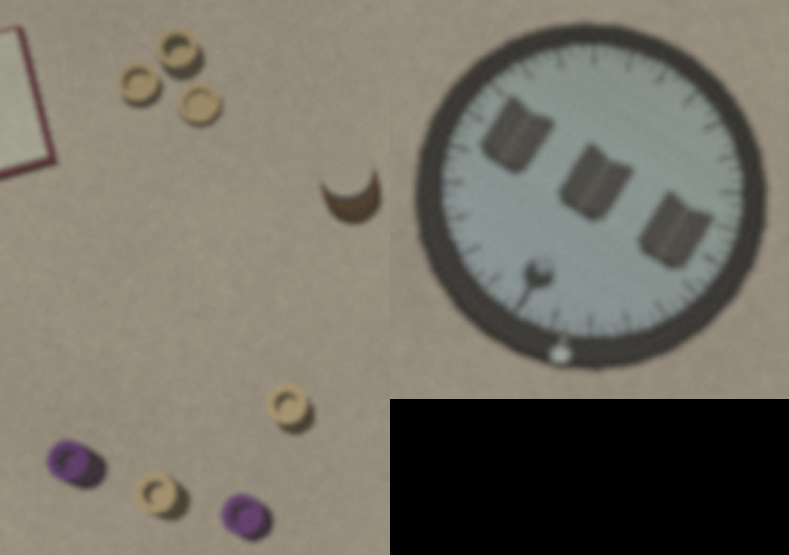

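```bash
cat >> h.py <<'E'
def ori(phi,tilt):
    """tool R: approach tilted `tilt` deg from down towards azimuth phi (tilt<0: towards -phi); y at phi+90"""
    p,t=np.radians([phi,tilt]); z=np.array([np.sin(t)*np.cos(p),np.sin(t)*np.sin(p),-np.cos(t)])
    y=np.array([-np.sin(p),np.cos(p),0]); return np.c_[np.cross(y,z),y,z]
def go(P,Rt,grasp=True):
    """print turn (deg) and shift (mm) for grasp point at P with orientation Rt"""
    o=telemetry.get_obs(); q=o["eef_rot"]; R0=R.from_quat(np.r_[q[1:],q[0]])
    T=np.array(P)+(0.019*Rt[:,2] if grasp else 0)
    rv=(R.from_matrix(Rt)*R0.inv()).as_rotvec(degrees=True)
    print("turn",np.round(rv,1),"shift",np.round((T-o["eef_pos"])*1000,1))
E
python3 - <<'E'
from h import *
Rt=ori(0,-45); go(np.array([.564,.233,.036])-0.2*Rt[:,2],Rt)
E
```

```text
turn [ 5.4 44.8 13. ] shift [ 556.  -325.7  -67.3]
```

>>> send_rows(
  series=[
    [[0,0,0],[60,-30,10],-0.5],
    [[5.4,44.8,13],[556,-325.7,-20],-0.5],
    [[5.4,44.8,13],[556,-325.7,-20],-0.5],
    [[5.4,44.8,13],[556,-325.7,-20],-0.5],
    [[5.4,44.8,13],[556,-325.7,-20],-0.5],
    [[5.4,44.8,13],[556,-325.7,-20],-0.5],
    [[5.4,44.8,13],[556,-325.7,-67],-0.5],
    [[5.4,44.8,13],[556,-325.7,-67],-0.5],
    [[5.4,44.8,13],[556,-325.7,-67],-0.5],
    [[5.4,44.8,13],[556,-325.7,-67],-0.5],
  ],
)

```text
time_s: 2.55
eef_pos: [0.6705, 0.2454, 0.1699]
eef_rot: [-0.383, -0.0, 0.924, 0.0]
wrist_force: [1.2, 1.6, 1.0]
opening: 0.749
grasp_force: 0.0
```

Run:
```python
from h import *
o=telemetry.get_obs();print(o["eef_pos"],o["q"].round(2))
for n in ["wrist","top","scene"]:
    c=camera(n)
    if n=="wrist": save(c,"w1.png")
    for t in ["bone2_mid","bone3_mid"]:
        print(n,t,[(round(d["conf"],2),np.round(d["xyz"],3),proj(c,d["xyz"]).astype(int)) for d in spotter.landmark_of(t,n)])
Rt=ori(0,-45);go([.564,.233,.036],Rt)
```

```text
[0.67047879 0.24538777 0.16993399] [ 0.14  1.19  0.38  0.14  2.35 -1.37]
wrist bone2_mid [(0.84, array([0.463, 0.272, 0.029]), array([338, 129])), (0.64, array([0.486, 0.35 , 0.032]), array([408, 143])), (0.64, array([0.517, 0.43 , 0.033]), array([485, 165]))]
wrist bone3_mid [(0.72, array([0.569, 0.237, 0.03 ]), array([306, 209]))]
top bone2_mid [(0.61, array([0.514, 0.43 , 0.032]), array([189, 215])), (0.26, array([ 0.598, -0.094,  0.071]), array([382, 182]))]
top bone3_mid []
scene bone2_mid [(0.76, array([0.485, 0.351, 0.032]), array([449, 258])), (0.72, array([0.466, 0.273, 0.03 ]), array([426, 236])), (0.6, array([0.517, 0.427, 0.032]), array([469, 286]))]
scene bone3_mid [(0.57, array([0.566, 0.235, 0.026]), array([390, 253]))]
turn [-0.1  0.2 -0.1] shift [-118.2  -15.2 -151. ]
```

View pics/w1.png

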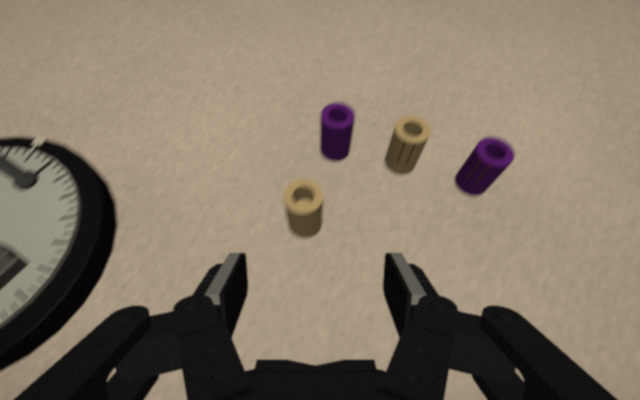

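Run:
```python
from h import *
Rt=ori(0,-45);P=np.array([.5655,.235,.036]);go(P-.07*Rt[:,2],Rt)
```

```text
turn [-0.1  0.2 -0.1] shift [ -67.2  -13.2 -101.5]
```

>>> send_rows(
  series=[
    [[0,0,0],[-67,-13,-101],-0.5],
    [[0,0,0],[-67,-13,-101],-0.5],
    [[0,0,0],[-67,-13,-101],-0.5],
    [[0,0,0],[-67,-13,-101],-0.5],
  ],
)

```text
time_s: 3.5
eef_pos: [0.6032, 0.2346, 0.0723]
eef_rot: [-0.381, -0.001, 0.925, 0.0]
wrist_force: [-0.6, 0.1, 0.9]
opening: 0.752
grasp_force: 0.0
```

Run:
```python
from h import *
o=telemetry.get_obs();print(o["eef_pos"],o["q"].round(2))
c=camera("wrist")
print([(round(d["conf"],2),np.round(d["xyz"],3),proj(c,d["xyz"]).astype(int)) for d in spotter.landmark_of("bone3_mid","wrist")])
Rt=ori(0,-45);P=np.array([.5655,.235,.036]);go(P,Rt)
```

```text
[0.60324007 0.23455014 0.07227778] [ 0.14  1.06  0.79  0.11  2.06 -1.42]
[(0.79, array([0.569, 0.234, 0.033]), array([314, 230]))]
turn [-0.1  0.4 -0. ] shift [-52.9   0.6 -50.3]
```

>>> send_rows(
  series=[
    [[0,0,0],[-25,0,-25],-0.5],
    [[0,0,0],[-51,0,-50],-0.5],
    [[0,0,0],[-51,0,-50],-0.5],
    [[0,0,0],[-51,0,-50],1],
    [[0,0,0],[-51,0,-50],1],
    [[0,0,0],[-51,0,-50],1],
    [[0,0,0],[-51,0,-50],1],
    [[0,0,0],[-51,0,-50],1],
    [[0,0,0],[-51,0,-50],1],
  ],
)

```text
time_s: 4.72
eef_pos: [0.5536, 0.2338, 0.0215]
eef_rot: [-0.381, -0.0, 0.925, 0.001]
wrist_force: [3.5, 1.3, 7.4]
opening: 0.413
grasp_force: 60.3
```

Run:
```python
from h import *
o=telemetry.get_obs();print(o["eef_pos"],o["q"].round(2),o["opening"],o["grasp_force"])
```

```text
[0.55364592 0.23376139 0.02154044] [ 0.15  1.02  0.99  0.11  1.91 -1.43] 0.4125809868681159 60.33637715969235
```

```bash
cat >> h.py <<'E'
off=np.array([-.0028,0,-.0148])
E
python3 - <<'E'
from h import *
Rt=ori(-32.5,45);M=np.array([.564,-.151,.074]);
go(M-Rt@off+[0,0,.09],Rt,False);print(M-Rt@off)
E
```

```text
turn [-25.5 -87.1 -25.6] shift [  17.5 -389.3  130. ]
[ 0.57115641 -0.15555914  0.06155492]
```

>>> send_rows(
  series=[
    [[0,0,0],[0,0,60],1],
    [[0,0,0],[0,0,120],1],
    [[0,0,0],[0,0,180],1],
    [[-12,-41,-12],[0,-60,200],1],
    [[-12,-41,-12],[0,-120,200],1],
    [[-12,-41,-12],[0,-180,200],1],
    [[-12,-41,-12],[0,-200,200],1],
    [[-12,-41,-12],[0,-200,200],1],
  ],
)

```text
time_s: 5.72
eef_pos: [0.55, 0.0327, 0.2208]
eef_rot: [-0.031, 0.134, 0.989, -0.055]
wrist_force: [0.1, -0.1, -0.0]
opening: 0.412
grasp_force: 60.0
```

Run:
```python
from h import *
o=telemetry.get_obs();print(o["eef_pos"],o["q"].round(2),o["opening"],o["grasp_force"])
Rt=ori(-32.5,45);M=np.array([.564,-.151,.074]);
go(M-Rt@off+[0,0,.09],Rt,False)
```

```text
[0.55002212 0.0327342  0.22080535] [-0.09  0.2   1.61 -0.11  1.4  -1.37] 0.4118581652621351 60.03252969123423
turn [-13.5 -46.2 -13.4] shift [  21.1 -188.3  -69.3]
```

>>> send_rows(
  series=[
    [[-7,-23,-7],[10,-90,0],1],
    [[-7,-23,-7],[15,-150,0],1],
    [[-13.5,-46.2,-13.4],[21,-188,0],1],
    [[-13.5,-46.2,-13.4],[21,-188,0],1],
    [[-13.5,-46.2,-13.4],[21,-188,0],1],
    [[-13.5,-46.2,-13.4],[21,-188,-50],1],
    [[-13.5,-46.2,-13.4],[21,-188,-69],1],
    [[-13.5,-46.2,-13.4],[21,-188,-69],1],
  ],
)

```text
time_s: 6.72
eef_pos: [0.572, -0.1541, 0.1481]
eef_rot: [0.364, 0.258, 0.889, -0.107]
wrist_force: [0.1, -0.1, -0.9]
opening: 0.411
grasp_force: 60.3
```

Run:
```python
from h import *
o=telemetry.get_obs();print(o["eef_pos"],o["q"].round(2),o["opening"],o["grasp_force"])
Rt=ori(-32.5,45);M=np.array([.564,-.151,.074]);
go(M-Rt@off,Rt,False)
for n in ["wrist","scene"]:
    c=camera(n)
    if n=="wrist":save(c,"w2.png")
    for t in ["cradle1","pin","stage","bone3_mid","bone2_mid"]:
        print(n,t,[(round(d["conf"],2),np.round(d["xyz"],3),proj(c,d["xyz"]).astype(int)) for d in spotter.landmark_of(t,n)])
```

```text
[ 0.571998   -0.15413165  0.14814484] [-0.4   0.01  2.2  -0.65  0.2  -0.81] 0.41093092295640843 60.3354466566816
turn [-0.1 -0.5 -0.1] shift [ -0.8  -1.4 -86.6]
wrist cradle1 [(0.9, array([ 0.6  , -0.095,  0.074]), array([429, 134])), (0.89, array([ 0.565, -0.152,  0.071]), array([311, 131])), (0.75, array([ 0.635, -0.04 ,  0.071]), array([540, 131]))]
wrist pin []
wrist stage [(0.92, array([ 0.598, -0.099, -0.   ]), array([403,  50]))]
wrist bone3_mid [(0.59, array([ 0.568, -0.152,  0.164]), array([313, 294]))]
wrist bone2_mid []
scene cradle1 [(0.94, array([ 0.596, -0.094,  0.071]), array([286, 181])), (0.81, array([ 0.634, -0.039,  0.074]), array([291, 200])), (0.65, array([ 0.562, -0.153,  0.071]), array([280, 164]))]
scene pin [(0.62, array([ 0.534, -0.054,  0.06 ]), array([313, 178])), (0.19, array([ 0.422, -0.339,  0.052]), array([272, 114]))]
scene stage [(0.85, array([ 0.599, -0.093, -0.003]), array([288, 199]))]
scene bone3_mid [(0.63, array([ 0.566, -0.152,  0.162]), array([276, 141]))]
scene bone2_mid [(0.89, array([0.486, 0.353, 0.028]), array([449, 260])), (0.79, array([0.517, 0.426, 0.03 ]), array([468, 286])), (0.74, array([0.467, 0.272, 0.029]), array([426, 236]))]
```

View pics/w2.png

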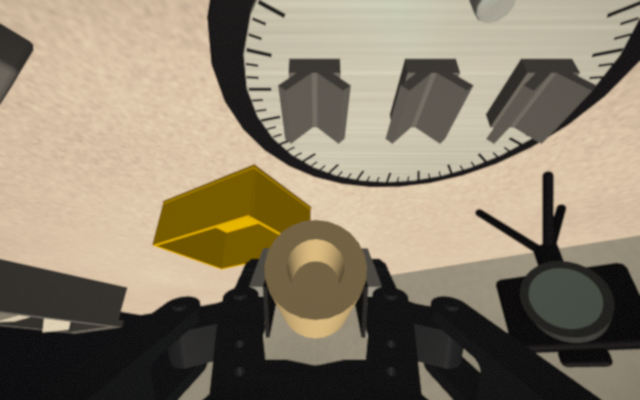

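Run:
```python
from h import *
go([.58,-.12,.25],ori(-32.5,0),False)
a=ori(-32.5,0);b=ori(147.5,45);print((R.from_matrix(b)*R.from_matrix(ori(147.5,0)).inv()).as_rotvec(degrees=True))
```

```text
turn [24.2 37.8 -0.1] shift [ 7.8 34.4 99.4]
[2.41784824e+01 3.79526151e+01 6.52759329e-15]
```

>>> send_rows(
  series=[
    [[0,0,0],[4,17,50],1],
    [[24.2,37.8,0],[8,34,100],1],
    [[24.2,37.8,0],[8,34,100],1],
    [[24.2,37.8,0],[8,34,100],1],
    [[24.2,37.8,0],[8,34,100],1],
    [[24.2,37.8,0],[8,34,100],1],
    [[24.2,37.8,0],[8,34,100],1],
  ],
)

```text
time_s: 8.2
eef_pos: [0.5808, -0.1214, 0.2495]
eef_rot: [-0.0, 0.28, 0.96, 0.001]
wrist_force: [-0.4, 0.2, -1.7]
opening: 0.414
grasp_force: 60.4
```

>>> send_rows(
  series=[
    [[0,0,-45],[0,0,0],1],
    [[0,0,-45],[0,0,0],1],
    [[0,0,-45],[0,0,0],1],
    [[0,0,-45],[0,0,0],1],
    [[0,0,-90],[0,0,0],1],
    [[0,0,-90],[0,0,0],1],
    [[0,0,-90],[0,0,0],1],
    [[0,0,-90],[0,0,0],1],
    [[0,0,-90],[0,0,0],1],
  ],
)

```text
time_s: 9.32
eef_pos: [0.5795, -0.1197, 0.2502]
eef_rot: [0.001, 0.877, 0.48, 0.001]
wrist_force: [0.4, 0.7, -1.4]
opening: 0.414
grasp_force: 60.3
```

>>> send_rows(
  series=[
    [[0,0,-45],[0,0,0],1],
    [[0,0,-45],[0,0,0],1],
    [[0,0,-45],[0,0,0],1],
    [[0,0,-45],[0,0,0],1],
    [[0,0,-90],[0,0,0],1],
    [[0,0,-90],[0,0,0],1],
    [[0,0,-90],[0,0,0],1],
    [[0,0,-90],[0,0,0],1],
    [[0,0,-90],[0,0,0],1],
  ],
)

```text
time_s: 10.45
eef_pos: [0.5795, -0.1197, 0.2502]
eef_rot: [0.001, 0.96, -0.281, 0.001]
wrist_force: [-0.1, -0.4, -1.1]
opening: 0.415
grasp_force: 60.3
```

Run:
```python
from h import *
o=telemetry.get_obs();print(o["eef_pos"],o["q"].round(2),o["opening"],o["grasp_force"])
Rt=ori(147.5,45);M=np.array([.564,-.152,.074]);
go(M-Rt@off+[0,0,.08],Rt,False)
```

```text
[ 0.57954863 -0.11965811  0.25015298] [-0.4   0.2   1.54 -0.    1.39  1.74] 0.4147150674745261 60.341162136755884
turn [24.3 38.   0.1] shift [ -22.7  -27.8 -108.6]
```

>>> send_rows(
  series=[
    [[24.3,38,0],[-22,-28,-50],1],
    [[24.3,38,0],[-22,-28,-50],1],
    [[24.3,38,0],[-22,-28,-50],1],
    [[24.3,38,0],[-22,-28,-50],1],
    [[24.3,38,0],[-22.7,-28,-80],1],
    [[24.3,38,0],[-22.7,-28,-108],1],
    [[24.3,38,0],[-22.7,-28,-108],1],
    [[24.3,38,0],[-22.7,-28,-108],1],
  ],
)

```text
time_s: 11.45
eef_pos: [0.5577, -0.1482, 0.1437]
eef_rot: [-0.107, 0.887, -0.258, -0.367]
wrist_force: [-0.2, -0.2, -1.3]
opening: 0.414
grasp_force: 60.5
```

Run:
```python
from h import *
o=telemetry.get_obs();print(o["eef_pos"],o["q"].round(2),o["opening"],o["grasp_force"])
Rt=ori(147.5,45);M=np.array([.564,-.152,.074]);
go(M-Rt@off,Rt,False)
q=o["eef_rot"];Rm=R.from_quat(np.r_[q[1:],q[0]]).as_matrix();print("mid by tool",o["eef_pos"]+Rm@off)
for n in ["wrist","scene"]:
    c=camera(n)
    if n=="wrist":save(c,"w3.png")
    for t in ["cradle1","bone3_mid"]:
        print(n,t,[(round(d["conf"],2),np.round(d["xyz"],3),proj(c,d["xyz"]).astype(int)) for d in spotter.landmark_of(t,n)])
```

```text
[ 0.55773132 -0.14820921  0.14366478] [-0.49  0.83  1.06  0.06  2.04  1.65] 0.4139555024525313 60.501622329466045
turn [-0.   0.1 -0.1] shift [ -0.9   0.8 -82.1]
mid by tool [ 0.56487566 -0.15275993  0.15611988]
wrist cradle1 [(0.88, array([ 0.563, -0.153,  0.072]), array([317, 138])), (0.72, array([ 0.636, -0.039,  0.072]), array([ 79, 137])), (0.58, array([ 0.597, -0.095,  0.073]), array([200, 143])), (0.35, array([ 0.6  , -0.099,  0.001]), array([219,  52]))]
wrist bone3_mid [(0.55, array([ 0.567, -0.157,  0.16 ]), array([321, 291]))]
scene cradle1 [(0.93, array([ 0.56 , -0.151,  0.07 ]), array([281, 164])), (0.88, array([ 0.598, -0.093,  0.071]), array([286, 182])), (0.84, array([ 0.635, -0.04 ,  0.073]), array([291, 200])), (0.57, array([ 0.567, -0.154,  0.153]), array([276, 143]))]
scene bone3_mid [(0.54, array([ 0.565, -0.154,  0.154]), array([276, 142]))]
```

View pics/w3.png

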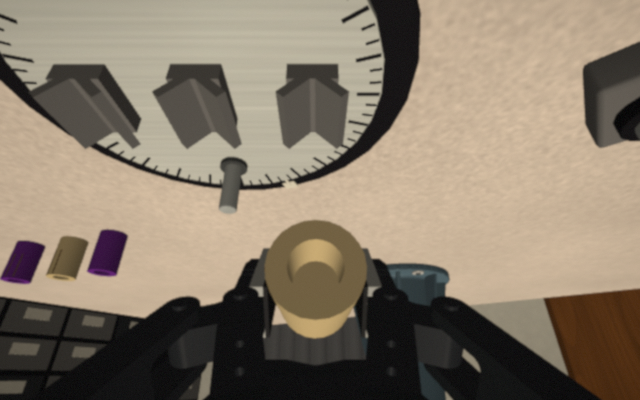

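>>> send_rows(
  series=[
    [[0,0,0],[-1,1,-40],1],
    [[0,0,0],[-1,1,-60],1],
    [[0,0,0],[-1,1,-74],1],
    [[0,0,0],[-1,1,-80],1],
    [[0,0,0],[-1,1,-83],1],
    [[0,0,0],[-1,1,-83],1],
    [[0,0,0],[-1,1,-83],1],
  ],
)

```text
time_s: 12.62
eef_pos: [0.5575, -0.1466, 0.0632]
eef_rot: [-0.109, 0.887, -0.257, -0.368]
wrist_force: [-0.1, 4.8, 12.9]
opening: 0.414
grasp_force: 65.2
```

>>> send_rows(
  series=[
    [[0,0,0],[0,0,0],0.0],
    [[0,0,0],[0,0,0],-0.2],
    [[0,0,0],[0,0,0],-0.35],
    [[0,0,0],[0,0,0],-0.35],
    [[0,0,0],[0,0,0],-0.35],
  ],
)

```text
time_s: 13.25
eef_pos: [0.5563, -0.1474, 0.0591]
eef_rot: [-0.108, 0.887, -0.258, -0.368]
wrist_force: [0.2, 0.2, 0.1]
opening: 0.674
grasp_force: 0.0
```

>>> send_rows(
  series=[
    [[0,0,0],[10,-6,12],-0.35],
    [[0,0,0],[20,-13,24],-0.35],
    [[0,0,0],[40,-25,48],-0.35],
    [[0,0,0],[60,-38,90],-0.35],
    [[0,0,0],[60,-38,90],-0.35],
  ],
)

```text
time_s: 13.88
eef_pos: [0.6189, -0.1872, 0.1531]
eef_rot: [-0.107, 0.888, -0.258, -0.364]
wrist_force: [-0.4, 0.1, -0.3]
opening: 0.672
grasp_force: 0.0
```

Run:
```python
from h import *
o=telemetry.get_obs();print(o["eef_pos"],o["q"].round(2),o["opening"],o["grasp_force"])
for n in ["wrist","scene","top"]:
    c=camera(n)
    if n=="wrist":save(c,"w4.png")
    for t in ["cradle1","bone3_mid","bone2_mid","pin"]:
        print(n,t,[(round(d["conf"],2),np.round(d["xyz"],3),proj(c,d["xyz"]).astype(int)) for d in spotter.landmark_of(t,n)])
```

```text
[ 0.61888927 -0.18715451  0.15310006] [-0.5   0.98  0.77  0.06  2.17  1.65] 0.6721477206539733 0.0
wrist cradle1 [(0.82, array([ 0.64 , -0.037,  0.07 ]), array([139, 186])), (0.57, array([ 0.601, -0.096,  0.072]), array([229, 188])), (0.26, array([ 0.426, -0.337,  0.053]), array([583, 181]))]
wrist bone3_mid []
wrist bone2_mid [(0.79, array([0.486, 0.351, 0.033]), array([ 96, 269])), (0.6, array([0.467, 0.272, 0.027]), array([133, 261])), (0.57, array([0.516, 0.43 , 0.031]), array([ 56, 271]))]
wrist pin [(0.6, array([ 0.536, -0.055,  0.06 ]), array([248, 218]))]
scene cradle1 [(0.84, array([ 0.597, -0.096,  0.071]), array([286, 181])), (0.82, array([ 0.634, -0.04 ,  0.074]), array([291, 200])), (0.79, array([ 0.565, -0.153,  0.071]), array([280, 164])), (0.21, array([ 0.599, -0.095,  0.   ]), array([288, 198]))]
scene bone3_mid [(0.55, array([ 0.567, -0.15 ,  0.07 ]), array([280, 165]))]
scene bone2_mid [(0.81, array([0.514, 0.428, 0.03 ]), array([470, 286])), (0.73, array([0.466, 0.275, 0.03 ]), array([427, 236])), (0.7, array([0.482, 0.352, 0.032]), array([450, 257])), (0.28, array([ 0.697, -0.351, -0.003]), array([203, 173]))]
scene pin [(0.77, array([ 0.535, -0.056,  0.058]), array([313, 179]))]
top cradle1 [(0.91, array([ 0.6  , -0.096,  0.071]), array([383, 181])), (0.77, array([ 0.566, -0.146,  0.072]), array([402, 193])), (0.72, array([ 0.634, -0.041,  0.072]), array([362, 169]))]
top bone3_mid [(0.57, array([ 0.564, -0.147,  0.071]), array([402, 194]))]
top bone2_mid [(0.61, array([0.515, 0.43 , 0.034]), array([189, 214])), (0.56, array([0.484, 0.352, 0.028]), array([218, 226])), (0.46, array([0.467, 0.271, 0.032]), array([247, 232]))]
top pin []
```

View pics/w4.png

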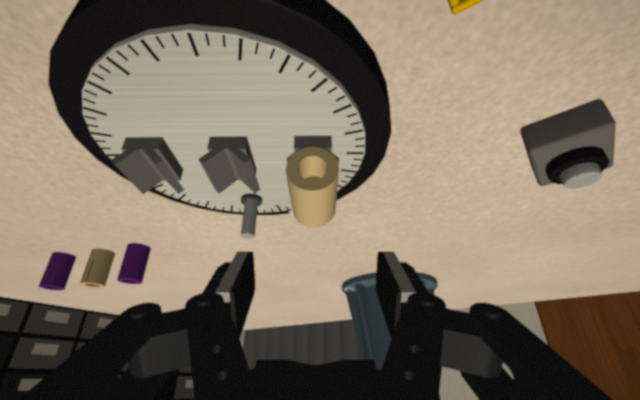

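Run:
```python
from h import *
go([.60,.10,.28],ori(147.5,0),False)
```

```text
turn [-24.2 -38.   -0.1] shift [-16.4 285.4 130.7]
```

>>> send_rows(
  series=[
    [[0,0,0],[0,0,60],-0.4],
    [[-24,-38,0],[-16,60,110],-0.4],
    [[-24,-38,0],[-16,130,130],-0.4],
    [[-24,-38,0],[-16,200,130],-0.4],
    [[-24,-38,0],[-16,285,130],-0.4],
    [[-24,-38,0],[-16,285,130],-0.4],
    [[-24,-38,0],[-16,285,130],-0.4],
  ],
)

```text
time_s: 15.5
eef_pos: [0.599, 0.1048, 0.2809]
eef_rot: [-0.002, 0.961, -0.275, 0.0]
wrist_force: [0.6, -0.4, 0.7]
opening: 0.697
grasp_force: 0.0
```

>>> send_rows(
  series=[
    [[0,0,60],[0,60,0],-0.4],
    [[0,0,60],[0,120,0],-0.4],
    [[0,0,60],[0,180,0],-0.4],
    [[0,0,60],[0,180,0],-0.4],
    [[0,0,60],[0,180,0],-0.4],
    [[0,0,60],[0,180,0],-0.4],
    [[0,0,100],[0,180,0],-0.4],
    [[0,0,100],[0,180,0],-0.4],
    [[0,0,100],[0,180,0],-0.4],
    [[0,0,100],[0,180,0],-0.4],
  ],
)

```text
time_s: 16.75
eef_pos: [0.6012, 0.2781, 0.279]
eef_rot: [-0.001, 0.83, 0.558, -0.002]
wrist_force: [-0.5, -0.4, -0.5]
opening: 0.703
grasp_force: 0.0
```

Run:
```python
from h import *
o=telemetry.get_obs();print(o["eef_pos"],o["q"].round(2),o["opening"],o["grasp_force"])
go(o["eef_pos"],ori(-12,0),False)
Rt=ori(-12,-45);P=np.array([.4855,.3515,.036])
print((R.from_matrix(Rt)*R.from_matrix(ori(-12,0)).inv()).as_rotvec(degrees=True))
go(P-.09*Rt[:,2],Rt)
```

```text
[0.60117442 0.27814765 0.27898064] [ 0.25  0.34  1.31 -0.    1.49  0.64] 0.7032686963034772 0.0
turn [ 3.000e-01 -1.000e-01  1.001e+02] shift [0. 0. 0.]
[ 9.35602609 44.01664203  0.        ]
turn [45.3 23.8 94.3] shift [ -66.6   62.9 -192.8]
```

>>> send_rows(
  series=[
    [[0,0,50],[-30,30,0],-0.4],
    [[0,0,50],[-66,63,0],-0.4],
    [[0,0,50],[-66,63,0],-0.4],
    [[0,0,50],[-66,63,0],-0.4],
    [[0,0,50],[-66,63,0],-0.4],
    [[0,0,100],[-66,63,0],-0.4],
    [[0,0,100],[-66,63,0],-0.4],
    [[0,0,100],[-66,63,0],-0.4],
    [[0,0,100],[-66,63,0],-0.4],
    [[0,0,100],[-66,63,0],-0.4],
  ],
)

```text
time_s: 18.0
eef_pos: [0.5353, 0.3413, 0.279]
eef_rot: [0.001, 0.106, 0.994, -0.002]
wrist_force: [0.8, 0.4, 0.1]
opening: 0.7
grasp_force: 0.0
```

>>> send_rows(
  series=[
    [[9.4,44,0],[0,0,-50],-0.4],
    [[9.4,44,0],[0,0,-100],-0.4],
    [[9.4,44,0],[0,0,-130],-0.4],
    [[9.4,44,0],[0,0,-150],-0.4],
    [[9.4,44,0],[0,0,-190],-0.4],
    [[9.4,44,0],[0,0,-190],-0.4],
    [[9.4,44,0],[0,0,-190],-0.4],
  ],
)

```text
time_s: 18.88
eef_pos: [0.5353, 0.3424, 0.0909]
eef_rot: [-0.379, 0.099, 0.919, 0.038]
wrist_force: [0.4, -0.3, 0.4]
opening: 0.703
grasp_force: 0.0
```

Run:
```python
from h import *
o=telemetry.get_obs();print(o["eef_pos"],o["q"].round(2),o["opening"])
c=camera("wrist");save(c,"w5.png")
for t in ["bone2_mid","bone3_mid"]:
    print([(round(d["conf"],2),np.round(d["xyz"],3),proj(c,d["xyz"]).astype(int)) for d in spotter.landmark_of(t,"wrist")])
Rt=ori(-12,-45);P=np.array([.4855,.3515,.036]);go(P,Rt)
```

```text
[0.53530651 0.34244329 0.0908666 ] [ 0.23  0.93  1.    0.32  1.93 -1.13] 0.7029785141982866
[(0.9, array([0.487, 0.352, 0.03 ]), array([315, 223])), (0.88, array([0.463, 0.27 , 0.03 ]), array([198, 215])), (0.83, array([0.517, 0.432, 0.033]), array([435, 238]))]
[]
turn [0.2 0.4 0.1] shift [-63.4  11.1 -70. ]
```

View pics/w5.png

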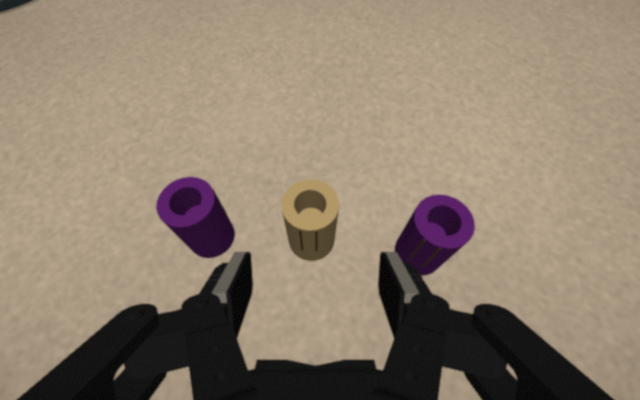

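>>> send_rows(
  series=[
    [[0,0,0],[-30,5,-33],-0.4],
    [[0,0,0],[-50,9,-56],-0.4],
    [[0,0,0],[-62,11,-70],-0.4],
    [[0,0,0],[-62,11,-70],-0.4],
    [[0,0,0],[-62,11,-70],1],
    [[0,0,0],[-62,11,-70],1],
    [[0,0,0],[-62,11,-70],1],
    [[0,0,0],[-62,11,-70],1],
    [[0,0,0],[-62,11,-70],1],
    [[0,0,0],[-62,11,-70],1],
  ],
)

```text
time_s: 20.27
eef_pos: [0.4744, 0.3538, 0.0209]
eef_rot: [-0.378, 0.099, 0.92, 0.039]
wrist_force: [2.1, -0.9, 5.9]
opening: 0.414
grasp_force: 60.2
```

>>> send_rows(
  series=[
    [[0,0,0],[0,0,60],1],
    [[0,0,0],[0,0,120],1],
    [[0,0,0],[0,0,180],1],
    [[-9.4,-44,0],[30,-60,240],1],
    [[-9.4,-44,0],[66,-110,250],1],
    [[-9.4,-44,0],[100,-160,250],1],
    [[-9.4,-44,0],[128,-200,250],1],
    [[-9.4,-44,0],[128,-200,250],1],
    [[-9.4,-44,0],[128,-200,250],1],
  ],
)

```text
time_s: 21.4
eef_pos: [0.5999, 0.1537, 0.2694]
eef_rot: [0.0, 0.108, 0.994, -0.001]
wrist_force: [-0.1, 0.4, -1.1]
opening: 0.409
grasp_force: 60.0
```

Run:
```python
from h import *
o=telemetry.get_obs();print(o["eef_pos"],o["q"].round(2),o["opening"],o["grasp_force"])
for n in ["scene"]:
    c=camera(n)
    for t in ["bone2_mid","bone3_mid"]:
        print(n,t,[(round(d["conf"],2),np.round(d["xyz"],3),proj(c,d["xyz"]).astype(int)) for d in spotter.landmark_of(t,n)])
go([.60,0,.27],ori(-12,0),False)
```

```text
[0.59987201 0.15368339 0.26944904] [ 0.06  0.25  1.45 -0.    1.44 -1.29] 0.4089371992170354 59.974698769510724
scene bone2_mid [(0.8, array([0.601, 0.155, 0.284]), array([361, 176])), (0.7, array([0.518, 0.427, 0.034]), array([469, 286])), (0.65, array([0.466, 0.274, 0.03 ]), array([427, 236])), (0.41, array([ 0.563, -0.151,  0.072]), array([280, 164]))]
scene bone3_mid [(0.81, array([ 0.564, -0.151,  0.068]), array([280, 165]))]
turn [ 0.1 -0.1  0.3] shift [  -0.  -154.7    1.5]
```

>>> send_rows(
  series=[
    [[0,0,-50],[0,-40,0],1],
    [[0,0,-50],[0,-80,0],1],
    [[0,0,-50],[0,-120,0],1],
    [[0,0,-50],[0,-155,0],1],
    [[0,0,-50],[0,-155,0],1],
    [[0,0,-100],[0,-200,0],1],
    [[0,0,-100],[0,-240,0],1],
    [[0,0,-100],[0,-240,0],1],
    [[0,0,-100],[0,-240,0],1],
    [[0,0,-100],[0,-240,0],1],
  ],
)

```text
time_s: 22.8
eef_pos: [0.6006, -0.0855, 0.2684]
eef_rot: [-0.002, 0.832, 0.555, -0.002]
wrist_force: [-0.4, 1.3, -1.2]
opening: 0.413
grasp_force: 60.0
```

>>> send_rows(
  series=[
    [[0,0,-50],[0,0,0],1],
    [[0,0,-50],[0,0,0],1],
    [[0,0,-50],[0,0,0],1],
    [[0,0,-50],[0,0,0],1],
    [[0,0,-50],[0,0,0],1],
    [[0,0,-100],[0,0,0],1],
    [[0,0,-100],[0,0,0],1],
    [[0,0,-100],[0,0,0],1],
    [[0,0,-100],[0,0,0],1],
    [[0,0,-100],[0,0,0],1],
  ],
)

```text
time_s: 24.05
eef_pos: [0.6006, -0.0852, 0.2684]
eef_rot: [-0.002, 0.96, -0.28, -0.002]
wrist_force: [0.6, -0.4, 0.2]
opening: 0.415
grasp_force: 60.0
```

Run:
```python
from h import *
o=telemetry.get_obs();print(o["eef_pos"],o["q"].round(2),o["opening"],o["grasp_force"])
Rt=ori(147.5,45);M=np.array([.599,-.095,.074]);
go(M-Rt@off+[0,0,.08],Rt,False)
```

```text
[ 0.6006357  -0.08520854  0.26840894] [-0.34  0.22  1.48  0.    1.44  1.8 ] 0.41465094948434905 60.00598768063355
turn [23.9 37.8  0.1] shift [  -8.8   -5.2 -126.9]
```

>>> send_rows(
  series=[
    [[24,38,0],[-9,-5,-50],1],
    [[24,38,0],[-9,-5,-50],1],
    [[24,38,0],[-9,-5,-50],1],
    [[24,38,0],[-9,-5,-50],1],
    [[24,38,0],[-9,-5,-90],1],
    [[24,38,0],[-9,-5,-127],1],
    [[24,38,0],[-9,-5,-127],1],
    [[24,38,0],[-9,-5,-127],1],
  ],
)

```text
time_s: 25.05
eef_pos: [0.592, -0.091, 0.1434]
eef_rot: [-0.107, 0.887, -0.257, -0.368]
wrist_force: [-0.3, -0.6, -0.5]
opening: 0.41
grasp_force: 60.1
```

Run:
```python
from h import *
o=telemetry.get_obs();print(o["eef_pos"],o["q"].round(2),o["opening"],o["grasp_force"])
q=o["eef_rot"];Rm=R.from_quat(np.r_[q[1:],q[0]]).as_matrix();print("mid by tool",o["eef_pos"]+Rm@off)
for n in ["wrist","scene"]:
    c=camera(n)
    if n=="wrist":save(c,"w6.png")
    for t in ["cradle1","bone3_mid","bone2_mid","pin"]:
        print(n,t,[(round(d["conf"],2),np.round(d["xyz"],3),proj(c,d["xyz"]).astype(int)) for d in spotter.landmark_of(t,n)])
```

```text
[ 0.59204547 -0.09095723  0.14340465] [-0.41  0.86  1.    0.12  2.06  1.74] 0.4104868693316875 60.08906106086215
mid by tool [ 0.59920719 -0.09551959  0.1558455 ]
wrist cradle1 [(0.93, array([ 0.601, -0.094,  0.075]), array([310, 140])), (0.61, array([ 0.634, -0.039,  0.069]), array([200, 134]))]
wrist bone3_mid [(0.56, array([ 0.568, -0.154,  0.074]), array([435, 135]))]
wrist bone2_mid [(0.87, array([0.463, 0.274, 0.032]), array([153, 254])), (0.66, array([ 0.604, -0.093,  0.154]), array([304, 278])), (0.59, array([0.518, 0.428, 0.03 ]), array([ 62, 260]))]
wrist pin [(0.87, array([ 0.536, -0.054,  0.057]), array([313, 184]))]
scene cradle1 [(0.93, array([ 0.596, -0.095,  0.071]), array([286, 181])), (0.77, array([ 0.639, -0.04 ,  0.075]), array([289, 200])), (0.64, array([ 0.564, -0.153,  0.074]), array([280, 163]))]
scene bone3_mid [(0.49, array([ 0.567, -0.151,  0.07 ]), array([280, 165])), (0.45, array([ 0.637, -0.039,  0.074]), array([290, 200]))]
scene bone2_mid [(0.83, array([0.515, 0.425, 0.032]), array([468, 285])), (0.75, array([ 0.6  , -0.094,  0.158]), array([283, 160])), (0.75, array([0.468, 0.27 , 0.032]), array([425, 235]))]
scene pin [(0.87, array([ 0.538, -0.058,  0.062]), array([311, 178])), (0.69, array([ 0.424, -0.34 ,  0.055]), array([271, 113]))]
```

View pics/w6.png

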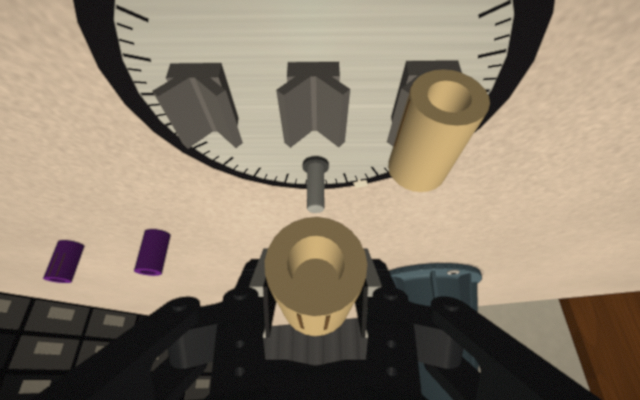

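>>> send_rows(
  series=[
    [[0,0,0],[0,0,-40],1],
    [[0,0,0],[0,0,-60],1],
    [[0,0,0],[0,0,-74],1],
    [[0,0,0],[0,0,-79],1],
    [[0,0,0],[0,0,-81],1],
    [[0,0,0],[0,0,-81],1],
    [[0,0,0],[0,0,-81],0],
    [[0,0,0],[0,0,-81],-0.1],
    [[0,0,0],[0,0,-81],-0.2],
    [[0,0,0],[0,0,-81],-0.2],
  ],
)

```text
time_s: 26.8
eef_pos: [0.5913, -0.0915, 0.0611]
eef_rot: [-0.108, 0.887, -0.258, -0.368]
wrist_force: [-0.7, 0.5, 0.3]
opening: 0.597
grasp_force: 0.0
```

>>> send_rows(
  series=[
    [[0,0,0],[10,-6,12],-0.2],
    [[0,0,0],[20,-13,24],-0.2],
    [[0,0,0],[40,-25,48],-0.2],
    [[0,0,0],[60,-38,90],-0.2],
    [[0,0,0],[60,-38,110],-0.2],
    [[0,0,0],[60,-38,110],-0.2],
  ],
)

```text
time_s: 27.55
eef_pos: [0.6518, -0.1294, 0.1726]
eef_rot: [-0.107, 0.888, -0.258, -0.366]
wrist_force: [0.9, 0.4, -0.4]
opening: 0.597
grasp_force: 0.0
```

Run:
```python
from h import *
o=telemetry.get_obs();print(o["eef_pos"],o["q"].round(2),o["opening"],o["grasp_force"])
for n in ["wrist","scene"]:
    c=camera(n)
    for t in ["cradle1","bone3_mid","bone2_mid","pin"]:
        print(n,t,[(round(d["conf"],2),np.round(d["xyz"],3),proj(c,d["xyz"]).astype(int)) for d in spotter.landmark_of(t,n)])
go([.537,-.054,.3],ori(147.5,0),False)
```

```text
[ 0.65178394 -0.12937235  0.17264746] [-0.42  1.01  0.69  0.13  2.22  1.75] 0.5965251342142012 0.0
wrist cradle1 [(0.58, array([ 0.634, -0.037,  0.072]), array([230, 168]))]
wrist bone3_mid [(0.58, array([ 0.566, -0.152,  0.075]), array([397, 168]))]
wrist bone2_mid [(0.96, array([0.466, 0.271, 0.03 ]), array([175, 250])), (0.88, array([ 0.601, -0.091,  0.072]), array([308, 168])), (0.87, array([0.516, 0.43 , 0.032]), array([ 95, 259]))]
wrist pin [(0.65, array([ 0.536, -0.054,  0.058]), array([313, 198]))]
scene cradle1 [(0.64, array([ 0.564, -0.151,  0.069]), array([280, 165])), (0.6, array([ 0.595, -0.094,  0.069]), array([287, 181])), (0.56, array([ 0.636, -0.039,  0.074]), array([290, 200])), (0.2, array([ 0.6  , -0.096,  0.   ]), array([287, 198]))]
scene bone3_mid [(0.57, array([ 0.563, -0.149,  0.069]), array([281, 165]))]
scene bone2_mid [(0.93, array([0.514, 0.426, 0.033]), array([469, 285])), (0.87, array([ 0.6  , -0.094,  0.071]), array([285, 182])), (0.64, array([0.464, 0.275, 0.029]), array([427, 236]))]
scene pin [(0.95, array([ 0.535, -0.054,  0.058]), array([313, 179]))]
turn [-24.3 -38.   -0.1] shift [-114.2   75.2  129.2]
```

>>> send_rows(
  series=[
    [[-24.3,-38,0],[-40,25,80],0],
    [[-24.3,-38,0],[-80,50,110],0],
    [[-24.3,-38,0],[-114,75,110],0],
    [[-24.3,-38,0],[-114,75,110],0],
    [[-24.3,-38,0],[-114,75,60],0],
    [[-24.3,-38,0],[-114,75,60],0],
    [[-24.3,-38,0],[-114,75,60],0],
  ],
)

```text
time_s: 28.92
eef_pos: [0.539, -0.0551, 0.2334]
eef_rot: [0.0, 0.96, -0.279, 0.0]
wrist_force: [0.5, -0.6, 1.1]
opening: 0.498
grasp_force: 0.0
```

Run:
```python
from h import *
o=telemetry.get_obs();print(o["eef_pos"],o["q"].round(2),o["opening"])
c=camera("wrist");save(c,"w7.png");print(c["xyz"],rot(c)[:,2])
for t in ["stage","pin","bone2_mid","bone3_mid"]:
    print(t,[(round(d["conf"],2),np.round(d["xyz"],4),proj(c,d["xyz"]).astype(int)) for d in spotter.landmark_of(t,"wrist")])
```

```text
[ 0.53901919 -0.0551454   0.23342836] [-0.32  0.1   1.69 -0.    1.35  1.82] 0.4982998417969666
[ 0.60175683 -0.09480194  0.37623623] [ 0.24479856 -0.15426651  0.95722281]
stage []
pin [(0.96, array([ 0.5331, -0.054 ,  0.057 ]), array([317, 188]))]
bone2_mid [(0.64, array([ 0.6003, -0.0921,  0.0747]), array([312, 108])), (0.61, array([0.5147, 0.4306, 0.0348]), array([ 14, 386]))]
bone3_mid [(0.92, array([ 0.5655, -0.1516,  0.0732]), array([390, 106]))]
```

View pics/w7.png

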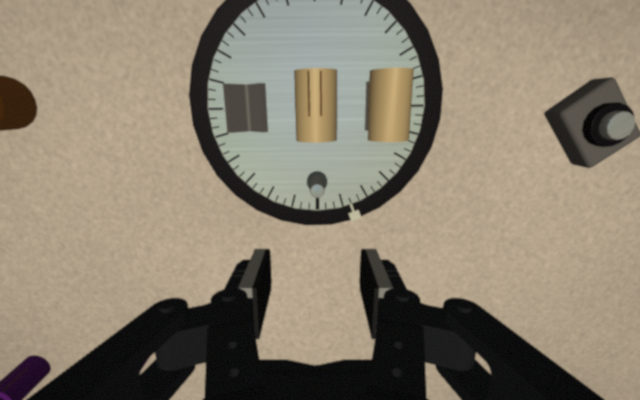

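```bash
cat >> h.py <<'E'
from scipy.optimize import least_squares
def stage_read(c,name=None,ctr=np.array([.600,-.0945])):
    g=cv2.cvtColor(c["pixels"],cv2.COLOR_RGB2GRAY).astype(np.float32)
    def samp(xy,z):
        uv=np.array([proj(c,[*p,z]) for p in xy],np.float32)
        ok=(uv[:,0]>1)&(uv[:,1]>1)&(uv[:,0]<638)&(uv[:,1]<398)
        v=cv2.remap(g,uv[None,:,0].copy(),uv[None,:,1].copy(),cv2.INTER_LINEAR)[0]; v[~ok]=np.nan; return v
    def edge(ctr):   # disc edge r=.109 bright->dark at z=.036
        P=[]
        rr=np.arange(.102,.116,.0004)
        for a in np.radians(np.arange(0,360,4)):
            d=np.array([np.cos(a),np.sin(a)]); v=samp(ctr+rr[:,None]*d,.036)
            if np.isnan(v).any(): continue
            k=np.argmin(np.gradient(cv2.GaussianBlur(v[None],(5,1),0)[0])); P.append(ctr+rr[k]*d)
        P=np.array(P); f=least_squares(lambda s:np.hypot(*(P-s[:2]).T)-s[2],[*ctr,.109],loss="soft_l1",f_scale=.001)
        return f.x
    for _ in range(2): e=edge(ctr); ctr=e[:2]
    A=np.radians(np.arange(90,300,.25)); D=np.c_[np.cos(A),np.sin(A)]
    polar=np.array([samp(ctr+r*D,.030 if r>.111 else .036) for r in np.arange(.080,.132,.0005)])
    if name: cv2.imwrite("pics/"+name,np.nan_to_num(polar).clip(0,255).astype(np.uint8)[::-1].repeat(4,0)[:, :800])
    return e,np.degrees(A),polar
E
python3 - <<'E'
from h import *
c=camera("wrist");e,A,p=stage_read(c,"polar1.png");print("fit",e)
r=np.arange(.080,.132,.0005)
b=p[(r>.115)&(r<.125)].mean(0);k=np.nanargmax(b);w=np.clip(b-np.nanmedian(b)-10,0,None);s=abs(A-A[k])<5;print("index",A[k],(A[s]*w[s]).sum()/w[s].sum())
m=p[(r>.093)&(r<.097)].mean(0);w=np.clip(np.nanmedian(m)-15-m,0,None)
import scipy.signal as ss
pk,_=ss.find_peaks(w,height=5,distance=6);print([(A[i],round(float(w[i]))) for i in pk])
E
```

```text
fit [ 0.60015486 -0.09490469  0.10875454]
index 168.25 168.12725477900952
[(np.float64(103.25), 30), (np.float64(118.50000000000001), 31), (np.float64(133.5), 37), (np.float64(148.5), 63), (np.float64(163.5), 37), (np.float64(178.5), 36), (np.float64(193.5), 36), (np.float64(208.5), 35), (np.float64(227.0), 27), (np.float64(229.0), 28), (np.float64(233.25), 25), (np.float64(238.50000000000003), 49), (np.float64(243.24999999999997), 22), (np.float64(245.00000000000003), 24), (np.float64(247.25), 26), (np.float64(249.5), 25), (np.float64(268.5), 38), (np.float64(283.5), 41), (np.float64(298.5), 45)]
```

View pics/polar1.png

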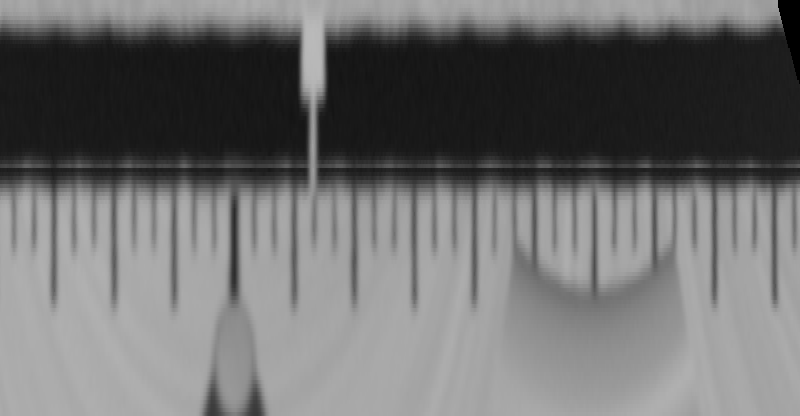

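>>> send_rows(
  series=[
    [[0,0,1],[-3.6,0,-60],0],
    [[0,0,1],[-3.6,0,-120],0],
    [[0,0,1],[-3.6,0,-160],0],
    [[0,0,1],[-3.6,0,-186],0],
    [[0,0,1],[-3.6,0,-186],0],
    [[0,0,1],[-3.6,0,-186],1],
    [[0,0,1],[-3.6,0,-186],1],
    [[0,0,1],[-3.6,0,-186],1],
    [[0,0,1],[-3.6,0,-186],1],
    [[0,0,1],[-3.6,0,-186],1],
  ],
)

```text
time_s: 30.48
eef_pos: [0.5353, -0.0549, 0.047]
eef_rot: [0.001, 0.963, -0.271, 0.002]
wrist_force: [-0.4, 0.4, 6.4]
opening: 0.144
grasp_force: 58.5
```

```bash
cat >> h.py <<'E'
C=np.array([.60015,-.0949])
def arc(a0,a1,n):
    p=lambda a:76*np.array([np.cos(np.radians(a)),np.sin(np.radians(a))])
    for a in np.linspace(a0,a1,n+1)[1:]: print([[0,0,round(a-a0,1)],[*np.round(p(a)-p(a0),1).tolist(),0],1])
def pinaz():
    o=telemetry.get_obs();d=o["eef_pos"][:2]-C;print("az",np.degrees(np.arctan2(d[1],d[0]))%360,"r",np.hypot(*d),o["opening"],o["q"].round(2))
E
python3 - <<'E'
from h import *
pinaz();arc(148.5,198.2,10)
E
```

```text
az 148.34491351313383 r 0.07621484219525798 0.14400738245504688 [-0.32  0.34  1.83 -0.    0.97  1.8 ]
[[0, 0, np.float64(5.0)], [-3.2, -5.8, 0], 1]
[[0, 0, np.float64(9.9)], [-5.9, -11.8, 0], 1]
[[0, 0, np.float64(14.9)], [-8.0, -18.0, 0], 1]
[[0, 0, np.float64(19.9)], [-9.6, -24.4, 0], 1]
[[0, 0, np.float64(24.8)], [-10.7, -30.9, 0], 1]
[[0, 0, np.float64(29.8)], [-11.2, -37.5, 0], 1]
[[0, 0, np.float64(34.8)], [-11.1, -44.1, 0], 1]
[[0, 0, np.float64(39.8)], [-10.4, -50.6, 0], 1]
[[0, 0, np.float64(44.7)], [-9.2, -57.1, 0], 1]
[[0, 0, np.float64(49.7)], [-7.4, -63.4, 0], 1]
```

>>> send_rows(
  series=[
    [[0,0,5],[-3.2,-5.8,0],1],
    [[0,0,9.9],[-5.9,-11.8,0],1],
    [[0,0,14.9],[-8,-18,0],1],
    [[0,0,19.9],[-9.6,-24.4,0],1],
    [[0,0,24.8],[-10.7,-30.9,0],1],
    [[0,0,29.8],[-11.2,-37.5,0],1],
    [[0,0,34.8],[-11.1,-44.1,0],1],
    [[0,0,39.8],[-10.4,-50.6,0],1],
    [[0,0,44.7],[-9.2,-57.1,0],1],
    [[0,0,49.7],[-7.4,-63.4,0],1],
  ],
)

```text
time_s: 31.72
eef_pos: [0.5277, -0.1182, 0.0471]
eef_rot: [0.001, 0.987, 0.16, 0.002]
wrist_force: [-0.1, 1.4, 7.1]
opening: 0.143
grasp_force: 59.0
```

>>> send_rows(
  series=[
    [[0,0,0],[0,0,0],1],
    [[0,0,0],[0,0,0],1],
  ],
)

```text
time_s: 31.98
eef_pos: [0.5279, -0.1187, 0.0471]
eef_rot: [0.002, 0.987, 0.159, 0.002]
wrist_force: [0.5, -2.9, 6.4]
opening: 0.139
grasp_force: 59.2
```

Run:
```python
from h import *
pinaz();c=camera("scene")
for t in ["bone2_mid","bone3_mid","pin"]: print(t,[(round(d["conf"],2),np.round(d["xyz"],3)) for d in spotter.landmark_of(t,"scene")])
```

```text
az 198.25872186099133 r 0.07604901797563339 0.139042014259408 [-0.44  0.35  1.82 -0.    0.97  0.81]
bone2_mid [(0.92, array([0.465, 0.274, 0.031])), (0.79, array([ 0.599, -0.092,  0.072])), (0.61, array([0.519, 0.429, 0.032]))]
bone3_mid [(0.82, array([ 0.616, -0.156,  0.07 ]))]
pin [(0.85, array([ 0.531, -0.12 ,  0.059])), (0.22, array([ 0.618, -0.157,  0.072]))]
```

Release, rise, and read the scale.

>>> send_rows(
  series=[
    [[0,0,0],[0,0,0],0],
    [[0,0,0],[0,0,0],0],
    [[0,0,0],[0,0,0],0],
    [[0,0,0],[0,0,60],0],
    [[0,0,0],[0,0,120],0],
    [[0,0,0],[0,0,180],0],
    [[0,0,0],[0,0,186],0],
    [[0,0,0],[0,0,186],0],
  ],
)

```text
time_s: 33.17
eef_pos: [0.5263, -0.1177, 0.2311]
eef_rot: [0.001, 0.987, 0.159, 0.001]
wrist_force: [-0.6, -0.3, -0.9]
opening: 0.501
grasp_force: 0.0
```

```bash
cat >> h.py <<'E'
import scipy.signal as ss
def angles(name=None):
    c=camera("wrist");e,A,p=stage_read(c,name);r=np.arange(.080,.132,.0005)
    b=p[(r>.115)&(r<.125)].mean(0);k=np.nanargmax(b);w=np.clip(b-np.nanmedian(b)-10,0,None);s=abs(A-A[k])<5;i=(A[s]*w[s]).sum()/w[s].sum()
    m=p[(r>.093)&(r<.097)].mean(0);w=np.clip(np.nanmedian(m)-15-m,0,None)
    pk,_=ss.find_peaks(w,height=15,distance=6);print("fit",e,"index",i);print([(A[j],round(float(w[j])),round(A[j]-i,1)) for j in pk])
    return c
E
python3 - <<'E'
from h import *
c=angles("polar2.png");save(c,"w8.png")
r=spotter.landmark_of("shutter_top","wrist");print([(d["conf"],d["xyz"],proj(c,d["xyz"])) for d in r])
camera("scene");print([(d["conf"],d["xyz"]) for d in spotter.landmark_of("shutter_top","scene")])
print(telemetry.get_obs()["eef_pos"])
E
```

```text
fit [ 0.59987795 -0.09487469  0.10861342] index 168.1311286187843
[(np.float64(93.25), 56, np.float64(-74.9)), (np.float64(108.25), 46, np.float64(-59.9)), (np.float64(123.00000000000001), 55, np.float64(-45.1)), (np.float64(138.25), 46, np.float64(-29.9)), (np.float64(153.25), 43, np.float64(-14.9)), (np.float64(168.25), 40, np.float64(0.1)), (np.float64(183.25), 40, np.float64(15.1)), (np.float64(198.5), 81, np.float64(30.4)), (np.float64(213.5), 41, np.float64(45.4)), (np.float64(228.5), 41, np.float64(60.4)), (np.float64(243.50000000000003), 41, np.float64(75.4)), (np.float64(258.5), 42, np.float64(90.4)), (np.float64(277.0), 25, np.float64(108.9)), (np.float64(279.25), 26, np.float64(111.1)), (np.float64(283.0), 23, np.float64(114.9)), (np.float64(286.0), 21, np.float64(117.9)), (np.float64(288.75), 42, np.float64(120.6)), (np.float64(293.5), 23, np.float64(125.4)), (np.float64(295.75), 24, np.float64(127.6)), (np.float64(297.5), 24, np.float64(129.4)), (np.float64(299.25), 23, np.float64(131.1))]
[]
[(0.49, [0.4217, -0.3361, 0.0533])]
[ 0.52530294 -0.11726392  0.2289831 ]
```

View pics/w8.png

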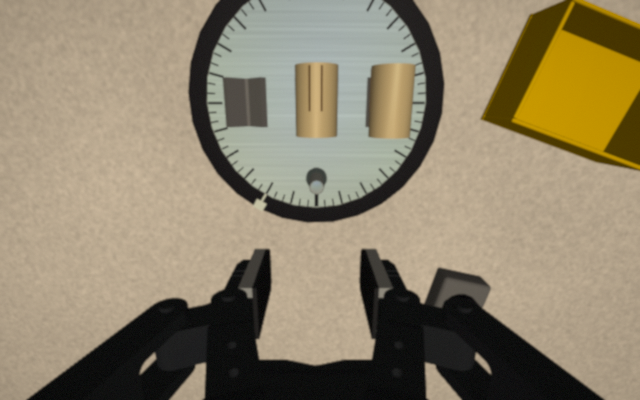

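>>> send_rows(
  series=[
    [[0,0,0],[-35,-55,0],1],
    [[0,0,0],[-70,-110,0],1],
    [[0,0,0],[-102,-165,0],1],
    [[0,0,0],[-102,-219,-30],1],
    [[0,0,0],[-102,-219,-80],1],
    [[0,0,0],[-102,-219,-120],1],
    [[0,0,0],[-102,-219,-145],1],
    [[0,0,0],[-102,-219,-160],1],
    [[0,0,0],[-102,-219,-160],1],
  ],
)

```text
time_s: 34.5
eef_pos: [0.4237, -0.3359, 0.0698]
eef_rot: [-0.001, 0.987, 0.159, -0.0]
wrist_force: [-0.2, 0.0, 0.1]
opening: 0.002
grasp_force: 0.0
```

Run:
```python
from h import *
o=telemetry.get_obs();print(o["eef_pos"],o["opening"],o["wrist_force"])
camera("scene");print([(d["conf"],d["xyz"]) for d in spotter.landmark_of("shutter_top","scene")])
c=camera("wrist");save(c,"w9.png");print([(d["conf"],d["xyz"],proj(c,d["xyz"])) for d in spotter.landmark_of("shutter_top","wrist")],proj(c,[.424,-.336,.052]),proj(c,o["eef_pos"]))
```

```text
[ 0.42372052 -0.33587111  0.0698092 ] 0.001697797493318073 [-0.16896593  0.01213616  0.07356099]
[(0.63, [0.4227, -0.3391, 0.0545])]
[(0.85, [0.4283, -0.3408, 0.0524], array([322.69924859, 244.24770748]))] [311.84098398 248.29666519] [311.14821053 263.85671702]
```

View pics/w9.png

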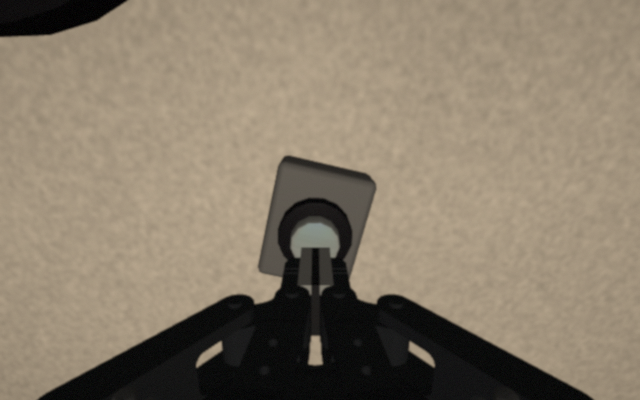

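>>> send_rows(
  series=[
    [[0,0,0],[0,0,-10],1],
    [[0,0,0],[0,0,-16],1],
    [[0,0,0],[0,0,-20],1],
    [[0,0,0],[0,0,-23],1],
    [[0,0,0],[0,0,-25],1],
    [[0,0,0],[0,0,-25],1],
  ],
)

```text
time_s: 35.45
eef_pos: [0.4242, -0.3366, 0.0463]
eef_rot: [0.0, 0.987, 0.159, 0.0]
wrist_force: [-2.7, 1.2, 4.1]
opening: -0.005
grasp_force: 2.3
```

>>> send_rows(
  series=[
    [[0,0,0],[0,0,-1.5],1],
    [[0,0,0],[0,0,-2.5],1],
    [[0,0,0],[0,0,-2.5],1],
  ],
)

```text
time_s: 35.83
eef_pos: [0.4245, -0.3368, 0.0458]
eef_rot: [0.0, 0.987, 0.159, 0.0]
wrist_force: [-7.5, 7.7, 21.2]
opening: 0.001
grasp_force: 10.7
```

>>> send_rows(
  series=[
    [[0,0,0],[0,0,40],1],
    [[0,0,0],[0,0,100],1],
    [[0,0,0],[0,20,150],0],
    [[0,0,0],[33,70,185],0],
    [[0,0,0],[66,120,185],0],
    [[0,0,0],[104,170,185],0],
    [[0,0,0],[104,218,185],0],
    [[0,0,0],[104,218,185],0],
    [[0,0,0],[104,218,185],0],
  ],
)

```text
time_s: 36.95
eef_pos: [0.5286, -0.1191, 0.2288]
eef_rot: [0.001, 0.987, 0.159, 0.001]
wrist_force: [0.1, 0.2, -0.0]
opening: 0.5
grasp_force: 0.0
```

Run:
```python
from h import *
angles();go([.528,-.1186,.047],ori(198.2,0),False);arc(198.3,243.2,9)
for t in ["bone2_mid","bone3_mid"]: print(t,[(round(d["conf"],2),np.round(d["xyz"],3)) for d in spotter.landmark_of(t,"wrist")])
```

```text
fit [ 0.60012333 -0.09504595  0.10871246] index 168.16155776865364
[(np.float64(93.5), 59, np.float64(-74.7)), (np.float64(108.25), 53, np.float64(-59.9)), (np.float64(123.24999999999999), 56, np.float64(-44.9)), (np.float64(138.25), 42, np.float64(-29.9)), (np.float64(153.25), 39, np.float64(-14.9)), (np.float64(168.25), 38, np.float64(0.1)), (np.float64(183.25), 39, np.float64(15.1)), (np.float64(198.25), 77, np.float64(30.1)), (np.float64(213.25), 39, np.float64(45.1)), (np.float64(228.5), 43, np.float64(60.3)), (np.float64(243.50000000000003), 39, np.float64(75.3)), (np.float64(258.5), 41, np.float64(90.3)), (np.float64(277.0), 26, np.float64(108.8)), (np.float64(279.25), 26, np.float64(111.1)), (np.float64(282.5), 24, np.float64(114.3)), (np.float64(285.75), 20, np.float64(117.6)), (np.float64(288.5), 46, np.float64(120.3)), (np.float64(294.25), 23, np.float64(126.1)), (np.float64(296.50000000000006), 25, np.float64(128.3)), (np.float64(298.25), 24, np.float64(130.1))]
turn [ 0.1  0.1 -0. ] shift [  -0.5    1.1 -181.8]
[[0, 0, np.float64(5.0)], [2.3, -6.2, 0], 1]
[[0, 0, np.float64(10.0)], [5.2, -12.1, 0], 1]
[[0, 0, np.float64(15.0)], [8.6, -17.8, 0], 1]
[[0, 0, np.float64(20.0)], [12.5, -23.2, 0], 1]
[[0, 0, np.float64(24.9)], [16.8, -28.2, 0], 1]
[[0, 0, np.float64(29.9)], [21.5, -32.8, 0], 1]
[[0, 0, np.float64(34.9)], [26.7, -37.0, 0], 1]
[[0, 0, np.float64(39.9)], [32.1, -40.7, 0], 1]
[[0, 0, np.float64(44.9)], [37.9, -44.0, 0], 1]
bone2_mid [(0.86, array([ 0.6  , -0.092,  0.075]))]
bone3_mid [(0.79, array([ 0.621, -0.158,  0.073]))]
```

>>> send_rows(
  series=[
    [[0,0,0],[-0.5,1,-60],0],
    [[0,0,0],[-0.5,1,-120],0],
    [[0,0,0],[-0.5,1,-160],0],
    [[0,0,0],[-0.5,1,-182],0],
    [[0,0,0],[-0.5,1,-182],0],
    [[0,0,0],[-0.5,1,-182],1],
    [[0,0,0],[-0.5,1,-182],1],
    [[0,0,0],[-0.5,1,-182],1],
    [[0,0,0],[-0.5,1,-182],1],
    [[0,0,0],[-0.5,1,-182],1],
  ],
)

```text
time_s: 38.35
eef_pos: [0.529, -0.1186, 0.0485]
eef_rot: [0.002, 0.987, 0.159, 0.002]
wrist_force: [-1.7, -1.4, 6.5]
opening: 0.146
grasp_force: 58.8
```

>>> send_rows(
  series=[
    [[0,0,5],[2.3,-6.2,0],1],
    [[0,0,10],[5.2,-12.1,0],1],
    [[0,0,15],[8.6,-17.8,0],1],
    [[0,0,20],[12.5,-23.2,0],1],
    [[0,0,24.9],[16.8,-28.2,0],1],
    [[0,0,29.9],[21.5,-32.8,0],1],
    [[0,0,34.9],[26.7,-37,0],1],
    [[0,0,39.9],[32.1,-40.7,0],1],
    [[0,0,44.9],[37.9,-44,0],1],
    [[0,0,44.9],[37.9,-44,0],1],
  ],
)

```text
time_s: 39.6
eef_pos: [0.5673, -0.1622, 0.0485]
eef_rot: [0.002, 0.852, 0.524, 0.002]
wrist_force: [0.4, 0.4, 6.6]
opening: 0.145
grasp_force: 59.6
```

Run:
```python
from h import *
pinaz()
```

```text
az 244.0119697807956 r 0.07489857632462237 0.14535004577089944 [-0.48  0.43  1.69  0.    1.01 -0.01]
```

>>> send_rows(
  series=[
    [[0,0,0],[-1,0.4,0],1],
    [[0,0,0],[-1,0.4,0],1],
    [[0,0,0],[-1,0.4,0],0],
    [[0,0,0],[-1,0.4,0],0],
    [[0,0,0],[-1,0.4,0],0],
    [[0,0,0],[-1,0.4,60],0],
    [[0,0,0],[-1,0.4,120],0],
    [[0,0,0],[-1,0.4,182],0],
    [[0,0,0],[-1,0.4,182],0],
    [[0,0,0],[-1,0.4,182],0],
  ],
)

```text
time_s: 40.85
eef_pos: [0.5644, -0.1612, 0.2282]
eef_rot: [0.0, 0.852, 0.524, 0.0]
wrist_force: [-0.2, 0.5, -1.0]
opening: 0.501
grasp_force: 0.0
```

Run:
```python
from h import *
c=angles();save(c,"w10.png");print(telemetry.get_obs()["eef_pos"])
for t in ["bone2_mid","bone3_mid"]: print(t,[(round(d["conf"],2),np.round(d["xyz"],3)) for d in spotter.landmark_of(t,"wrist")])
```

```text
fit [ 0.59999188 -0.09495089  0.10863085] index 168.09462706291592
[(np.float64(93.25), 53, np.float64(-74.8)), (np.float64(108.0), 50, np.float64(-60.1)), (np.float64(123.24999999999999), 51, np.float64(-44.8)), (np.float64(138.25), 60, np.float64(-29.8)), (np.float64(153.0), 50, np.float64(-15.1)), (np.float64(168.0), 60, np.float64(-0.1)), (np.float64(183.25), 48, np.float64(15.2)), (np.float64(198.25), 40, np.float64(30.2)), (np.float64(213.25), 41, np.float64(45.2)), (np.float64(228.25), 40, np.float64(60.2)), (np.float64(243.50000000000003), 74, np.float64(75.4)), (np.float64(258.5), 40, np.float64(90.4)), (np.float64(273.5), 41, np.float64(105.4)), (np.float64(288.5), 41, np.float64(120.4))]
[ 0.56385466 -0.16092201  0.22706296]
bone2_mid [(0.78, array([ 0.602, -0.091,  0.072]))]
bone3_mid [(0.63, array([ 0.661, -0.125,  0.072]))]
```

View pics/w10.png

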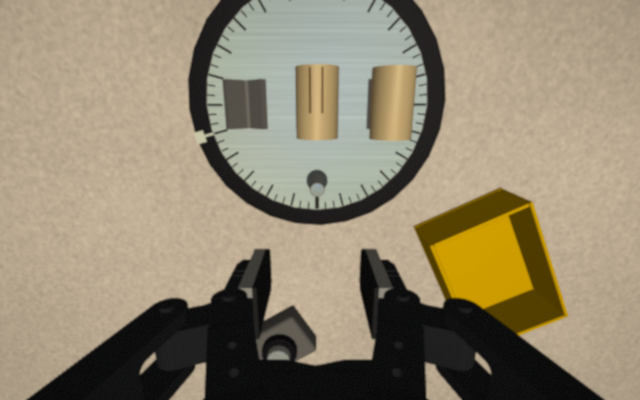

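>>> send_rows(
  series=[
    [[0,0,0],[-40,-45,0],1],
    [[0,0,0],[-80,-90,0],1],
    [[0,0,0],[-120,-135,0],1],
    [[0,0,0],[-140,-175,-30],1],
    [[0,0,0],[-140,-175,-80],1],
    [[0,0,0],[-140,-175,-120],1],
    [[0,0,0],[-140,-175,-145],1],
    [[0,0,0],[-140,-175,-160],1],
    [[0,0,0],[-140,-175,-160],1],
  ],
)

```text
time_s: 42.12
eef_pos: [0.424, -0.3354, 0.0672]
eef_rot: [-0.001, 0.852, 0.524, 0.0]
wrist_force: [-0.4, -0.4, 0.4]
opening: -0.001
grasp_force: 0.0
```

>>> send_rows(
  series=[
    [[0,0,0],[0,-1,-10],1],
    [[0,0,0],[0,-1,-15],1],
    [[0,0,0],[0,-1,-19],1],
    [[0,0,0],[0,-1,-22],1],
    [[0,0,0],[0,-1,-24],1],
    [[0,0,0],[0,-1,-25],1],
    [[0,0,0],[0,-1,-25],1],
  ],
)

```text
time_s: 43.0
eef_pos: [0.4252, -0.3377, 0.0458]
eef_rot: [0.001, 0.852, 0.524, 0.001]
wrist_force: [-4.6, 5.6, 17.8]
opening: 0.002
grasp_force: 9.4
```

>>> send_rows(
  series=[
    [[0,0,0],[0,0,40],1],
    [[0,0,0],[0,0,100],1],
    [[0,0,0],[0,20,150],0],
    [[0,0,0],[45,60,180],0],
    [[0,0,0],[90,105,180],0],
    [[0,0,0],[125,150,180],0],
    [[0,0,0],[141,175,180],0],
    [[0,0,0],[141,175,180],0],
    [[0,0,0],[141,175,180],0],
  ],
)

```text
time_s: 44.12
eef_pos: [0.5654, -0.1628, 0.2235]
eef_rot: [0.0, 0.852, 0.524, 0.0]
wrist_force: [0.4, -0.4, -0.1]
opening: 0.501
grasp_force: 0.0
```

Run:
```python
from h import *
angles();go([.5659,-.1627,.048],ori(243.2,0),False);arc(243.2,205.7,7);print();arc(205.7,168.15,7)
```

```text
fit [ 0.60018152 -0.09499955  0.10869179] index 168.1331135327885
[(np.float64(93.25), 57, np.float64(-74.9)), (np.float64(108.25), 57, np.float64(-59.9)), (np.float64(123.24999999999999), 50, np.float64(-44.9)), (np.float64(138.25), 62, np.float64(-29.9)), (np.float64(153.25), 56, np.float64(-14.9)), (np.float64(168.0), 62, np.float64(-0.1)), (np.float64(183.25), 43, np.float64(15.1)), (np.float64(198.25), 43, np.float64(30.1)), (np.float64(213.25), 34, np.float64(45.1)), (np.float64(228.25), 39, np.float64(60.1)), (np.float64(243.24999999999997), 74, np.float64(75.1)), (np.float64(258.5), 36, np.float64(90.4)), (np.float64(273.25), 39, np.float64(105.1)), (np.float64(288.25), 40, np.float64(120.1))]
turn [0.  0.1 0.1] shift [   0.6    0.5 -175.6]
[[0, 0, np.float64(-5.4)], [-6.2, 3.5, 0], 1]
[[0, 0, np.float64(-10.7)], [-12.0, 7.6, 0], 1]
[[0, 0, np.float64(-16.1)], [-17.4, 12.1, 0], 1]
[[0, 0, np.float64(-21.4)], [-22.4, 17.2, 0], 1]
[[0, 0, np.float64(-26.8)], [-26.9, 22.7, 0], 1]
[[0, 0, np.float64(-32.1)], [-30.8, 28.6, 0], 1]
[[0, 0, np.float64(-37.5)], [-34.2, 34.9, 0], 1]

[[0, 0, np.float64(-5.4)], [-2.8, 6.5, 0], 1]
[[0, 0, np.float64(-10.7)], [-4.9, 13.3, 0], 1]
[[0, 0, np.float64(-16.1)], [-6.5, 20.3, 0], 1]
[[0, 0, np.float64(-21.5)], [-7.3, 27.3, 0], 1]
[[0, 0, np.float64(-26.8)], [-7.5, 34.4, 0], 1]
[[0, 0, np.float64(-32.2)], [-7.0, 41.5, 0], 1]
[[0, 0, np.float64(-37.5)], [-5.9, 48.6, 0], 1]
```

>>> send_rows(
  series=[
    [[0,0,0],[0.5,0.3,-60],0],
    [[0,0,0],[0.5,0.3,-120],0],
    [[0,0,0],[0.5,0.3,-155],0],
    [[0,0,0],[0.5,0.3,-175],0],
    [[0,0,0],[0.5,0.3,-175],0],
    [[0,0,0],[0.5,0.3,-175],1],
    [[0,0,0],[0.5,0.3,-175],1],
    [[0,0,0],[0.5,0.3,-175],1],
    [[0,0,0],[0.5,0.3,-175],1],
    [[0,0,0],[0.5,0.3,-175],1],
  ],
)

```text
time_s: 45.42
eef_pos: [0.5676, -0.1629, 0.0509]
eef_rot: [0.002, 0.852, 0.524, 0.001]
wrist_force: [-2.4, -1.8, 6.2]
opening: 0.142
grasp_force: 58.7
```

>>> send_rows(
  series=[
    [[0,0,-5.4],[-6.2,3.5,0],1],
    [[0,0,-10.7],[-12,7.6,0],1],
    [[0,0,-16.1],[-17.4,12.1,0],1],
    [[0,0,-21.4],[-22.4,17.2,0],1],
    [[0,0,-26.8],[-26.9,22.7,0],1],
    [[0,0,-32.1],[-30.8,28.6,0],1],
    [[0,0,-37.5],[-34.2,34.9,0],1],
  ],
)

```text
time_s: 46.3
eef_pos: [0.5328, -0.1289, 0.0509]
eef_rot: [0.002, 0.975, 0.221, 0.001]
wrist_force: [-4.1, -4.4, 8.8]
opening: 0.138
grasp_force: 60.0
```

>>> send_rows(
  series=[
    [[0,0,-5.4],[-2.8,6.5,0],1],
    [[0,0,-10.7],[-4.9,13.3,0],1],
    [[0,0,-16.1],[-6.5,20.3,0],1],
    [[0,0,-21.5],[-7.3,27.3,0],1],
    [[0,0,-26.8],[-7.5,34.4,0],1],
    [[0,0,-32.2],[-7,41.5,0],1],
    [[0,0,-37.5],[-5.9,48.6,0],1],
    [[0,0,-37.5],[-5.9,48.6,0],1],
  ],
)

```text
time_s: 47.3
eef_pos: [0.5263, -0.0787, 0.0509]
eef_rot: [0.001, 0.995, -0.103, 0.0]
wrist_force: [-8.2, -0.1, 14.4]
opening: 0.136
grasp_force: 60.6
```

Run:
```python
from h import *
pinaz()
```

```text
az 167.61442100943972 r 0.07561225207523428 0.13627653297581155 [-0.37  0.33  1.84 -0.    0.98  1.41]
```

>>> send_rows(
  series=[
    [[0,0,0],[-0.2,-0.6,0],1],
    [[0,0,0],[-0.2,-0.6,0],1],
    [[0,0,0],[-0.2,-0.6,0],0],
    [[0,0,0],[-0.2,-0.6,0],0],
    [[0,0,0],[-0.2,-0.6,0],0],
    [[0,0,0],[-0.2,-0.6,60],0],
    [[0,0,0],[-0.2,-0.6,120],0],
    [[0,0,0],[-0.2,-0.6,180],0],
    [[0,0,0],[-0.2,-0.6,180],0],
    [[0,0,0],[-0.2,-0.6,180],0],
  ],
)

```text
time_s: 48.55
eef_pos: [0.5257, -0.079, 0.2283]
eef_rot: [0.001, 0.995, -0.103, 0.0]
wrist_force: [-0.3, 0.4, -0.3]
opening: 0.498
grasp_force: 0.0
```

Run:
```python
from h import *
c=angles();save(c,"w11.png");print(telemetry.get_obs()["eef_pos"])
for t in ["bone2_mid","bone3_mid"]: print(t,[(round(d["conf"],2),np.round(d["xyz"],3)) for d in spotter.landmark_of(t,"wrist")])
```

```text
fit [ 0.60001246 -0.09486253  0.10865124] index 168.19305577796027
[(np.float64(93.0), 52, np.float64(-75.2)), (np.float64(108.25), 40, np.float64(-59.9)), (np.float64(123.24999999999999), 34, np.float64(-44.9)), (np.float64(138.25), 36, np.float64(-29.9)), (np.float64(153.25), 36, np.float64(-14.9)), (np.float64(168.25), 73, np.float64(0.1)), (np.float64(183.25), 39, np.float64(15.1)), (np.float64(198.25), 38, np.float64(30.1)), (np.float64(213.25), 38, np.float64(45.1)), (np.float64(228.25), 42, np.float64(60.1)), (np.float64(249.25000000000003), 26, np.float64(81.1)), (np.float64(252.75), 23, np.float64(84.6)), (np.float64(256.0), 21, np.float64(87.8)), (np.float64(258.25), 46, np.float64(90.1)), (np.float64(265.0), 24, np.float64(96.8)), (np.float64(267.0), 25, np.float64(98.8)), (np.float64(288.25), 44, np.float64(120.1))]
[ 0.5251663  -0.07883596  0.22727738]
bone2_mid [(0.88, array([0.465, 0.274, 0.027])), (0.81, array([ 0.601, -0.092,  0.074]))]
bone3_mid [(0.78, array([ 0.588, -0.163,  0.074]))]
```

View pics/w11.png

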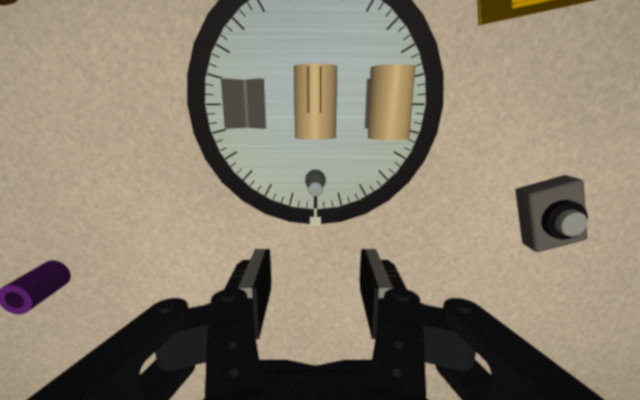

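The zero mark at (315,203) meets the index line at (315,218). Both sections lie in their cradles at (315,102) and (391,102), and the gripper is clear.

```bash
python3 -c "
from bench import ctrl;print(ctrl.hand_in())"
```

```text
the job is handed in; nothing more can be done
None
```

The job is handed in: I found two sections on the bench and no third. Both were photographed in their cradles with the shutter pressed right down at about 30° and again at about 75°. The stage is back at zero (scale within about 0.2°) with both sections still seated, and the arm never went near the jar or bin.

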